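Fish the scraper out of the slatted sorting crate

ROBOT

A 6-joint arm with a two-finger parallel gripper is mounted at the origin on the work surface. World frame = base frame: x ahead of the robot, y to its left, z up, the work surface at z = 0. Lengths are in m, angles in degrees, forces in N, time in s.
With the tool pointing down it reaches from about 0.25 to 0.775 m from the base axis. Payload 4 kg.
Tool frame: the origin (TCP) lies between the finger pads; the fingertips stand 8 mm ahead of it and the grasp point (between the pads) lies 11 mm behind it; z points along the fingers, y is the direction in which the jaws open and shut (so a half turn about z gives the same grasp; the last joint's range is limited). The gripper opens to 94 mm and grips with 3 to 60 N. Pads are 16 mm wide; open, the fingers measure 119 mm over their backs; the gripper's body (75 mm by 177 mm) begins 78 mm behind the grasp point.
Start: joints at [-5.907, 4.996, 78.535, -0, 96.463, -5.907], TCP at [0.55, -0, 0.214] pointing down, gripper open.
Joint ranges: [-177.83, 177.83], [-43.37, 116.18], [15.69, 146.23], [-61.86, 241.86], [9.47, 152.12], [-147.06, 147.06]. Speed limits (degrees/s): [159.86, 159.86, 180, 180, 180, 180].

INTERFACE

Orientations are given as a 3x3 rotation matrix whose columns are the frame's x, y, z axes.
In Python, from cell import manip gives the robot as it stands.
- The arm moves only by the tool apply_moves, never from a script. Its argument "plan" is a list of rows, each an object of numbers: "hand": the gripper's target within -1 to 1 (fully open at 1, half-way at 0, shut at -1); "dx", "dy", "dz": the shift along the world's x, y, z in mm; "roll": the turn about the world's z in degrees. A call has 1 to 12 rows; each row shifts and turns the commanded pose from where the row before left it; what a row does not reach is not made up. A row lasts 1/8 s, in which the tool goes at most 62.5 mm and 10.7 degrees, less where a joint would pass 70% of its speed; a pose out of reach is approached as far as the arm can. A call is refused whole if a number of a shift passes 62.5 or a number of a turn 10.7, either way. A call with a gripper value outside its range is refused whole. The fingers move at their own pace and stop on an object; the grip force is fixed at half the most. Time passes only in rows, so rows that do not move let the fingers close. It gives the time, the measured TCP pose, the force and the opening at its end, in the units of the state.
- manip.state(): the state, without advancing time (a new reading comes with each control period).
- manip.get_image(name): name is "scene" or "side" or "wrist"; returns a dict with "img" (420x560x3 uint8, blue, green, red), "mtx" (3x3 intrinsics, pixels), "distortion" ([k1, k2, p1, p2, k3] as OpenCV has them; the pictures are not rectified), "cam_to_world" (4x4, takes a point from camera to world coordinates); the wrist camera has in their place "tool_from_camera" (4x4, takes a point from camera to tool coordinates, whose origin is the TCP and whose axes are the flange's). Camera axes: x right, y down, z forward; pixel columns grow to the right and rows downward; lengths in m; the calibration is good to about 2 mm. A picture is of the moment at which its call begins: read the wrist's pose just before it. There is no depth.
- manip.job_done(): hands the job in, once; it reports no verdict.
The state is a dict: "time_s": time; "joint_positions": joint angles; "dq": joint speeds; "joint_efforts": joint torques, N m; "position": TCP position; "eef_rot": TCP orientation; "ft_force": force on the tool from outside, world axes, zero at the start; "moment": the same for the moment, N m; "opening": opening from 0.0 (shut) to 1.0 (fully open).
Only numpy, scipy, OpenCV 4.12 (cv2) and the standard library are available. Lean on these libraries where they do the work, as an engineer would, in place of code of your own. Each camera call takes 0.05 s, during which the arm holds its last target. There are 200 camera calls.

TASK

The long orange-handled scraper has slipped under the slats of the blue sorting crate and is longer than the opening in the crate's top. Take hold of it through the opening, tilt it so that one end comes up first, and draw it out without wrenching it against the crate. Finish with the scraper still held in the gripper, steady above the crate and with its lowest point at least 5 cm clear of the top; leave the crushed bottles and the saucer where they are.

Things in the scene. Friction and masses are not known exactly. Their poses are not given: they have to be found in the camera images.
- crate: Blue crate, grey floor and lower half, fixed to the table; sizes in mm: 372 (x) x 172 (y) x 133 high. Origin: centre of underside, z up. Inside, a compartment 360 (x) x 160 (y), floor 65 above the origin, over a shut tray (handle on the +x face, to x = 210). Fixed slats along y (18 wide, 11 apart) cover both ends of the top from |x| = 75 outwards; undersides at 127, tops at 133.
- crate_opening (a point): Centre of the opening in the crate's top, level with the slats' tops, 133 mm above the crate's origin. Open for 150 along the crate's x and 160 along y (diagonal 219), so shorter than the scraper: slide that lengthwise under one set of slats until its other end is clear of the far slats, then tilt that end up.
- scraper: Scraper, about 0.2 kg, 230 mm long (x -115 to 115), lying flat on the compartment floor within 0.1 rad of the crate's x, both ends under slats. Origin: middle of underside, z up; centre of mass within 5 of it in x. Orange handle 20 wide (y), 24 high, x -25 to 115: grip across y. Steel shank 14 wide, z 2 to 10; steel blade 45 wide, 5 thick, x -115 to -65, towards the crate's -x end.
- scraper_butt (a point): centre of the end face of the scraper's handle, at (115, 0, 12) mm in the scraper's frame
- scraper_blade (a point): middle of the scraper's blade edge, at (-115, 0, 2.5) mm in the scraper's frame
- bottle1: crushed green plastic bottle lying on the table, a bystander to leave alone; about 190 mm long, 66 wide, 40 high; origin on its underside, x axis towards the white cap
- bottle2: crushed green plastic bottle lying on the table, a bystander to leave alone; about 190 mm long, 66 wide, 40 high; origin on its underside, x axis towards the white cap
- bottle3: crushed green plastic bottle lying on the table, a bystander to leave alone; about 190 mm long, 66 wide, 40 high; origin on its underside, x axis towards the white cap
- saucer: white porcelain saucer, 130 mm across and 20 high, upright on the table, a bystander to leave alone; origin: centre of its underside
There are look-alikes about, which are no part of the job. Leave any green or purple look-alike of the scraper alone.

How it is judged (in metres and radians):
On the way:
1. one end of the scraper is up through the opening while the other is still down inside the crate (((height (world z) of scraper_butt above 0.15 m and height (world z) of scraper_blade below 0.125 m) or (height (world z) of scraper_blade above 0.15 m and height (world z) of scraper_butt below 0.125 m)) and horizontal distance between scraper and crate below 0.16 m), for 0.1 s.
At the end, for the whole second after the job is handed in: Scraper gripped (over 2 N), both ends over 40 mm above the crate top, its origin within 220 mm of the crate centre seen from above, not touching the crate, steady (under 0.04 m/s, 0.3 rad/s); bottles and saucer within 30 mm of their starts (height (world z) of each of scraper_butt, scraper_blade above 0.173 m and contact force between the fingers and scraper above 2 N and contact force between scraper and crate below 0.1 N and horizontal distance between scraper and crate below 0.22 m and linear speed of scraper below 0.04 m/s and angular speed of scraper below 0.3 rad/s and distance of each of bottle1, bottle2, bottle3, saucer from where it was at the start of the episode below 0.03 m); the arm keeps its last pose, push and grip.
It fails at once if a bottle or the saucer is moved more than 30 mm (distance of any of bottle1, bottle2, bottle3, saucer from where it was at the start of the episode above 0.03 m).
It fails at once if the scraper is wrenched against the crate with more than 60 N (contact force between scraper and crate above 60 N).
It also fails if it takes over 42 s, if anything falls off the work surface, if the arm or the gripper's body presses on something with over 40 N, if the wrist force passes 120 N, or if a joint passes its speed limit or range.

## Working session

There is one attempt and no reset: what is moved stays moved. The work goes in short steps, Python scripts to look and compute and a tool call to move; the robot and the scene stay as the last step left them, time stands still between calls to the robot, and variables do not carry over. Pictures are saved under pics/ and viewed, about 8 in all and at most 12, crops included, and the job is handed in when it is done.

Besides the shell and the picture viewer there is one more tool, called after ">>>" as name(argument=value, ...) on one line, values as JSON. apply_moves: Moves the arm, as the interface text tells. Its arguments: {"type":"object","properties":{"plan":{"type":"array","items":{"type":"object","properties":{"hand":{"type":"number"},"dx":{"type":"number"},"dy":{"type":"number"},"dz":{"type":"number"},"roll":{"type":"number"}}}}},"required":["plan"]}

```bash
mkdir -p pics
cat > h.py <<'E'
from cell import manip
import numpy as np, cv2
def save(n,fn):
    s=manip.state(); d=manip.get_image(n); cv2.imwrite('pics/'+fn,d['img'])
    if n=='wrist':
        T=np.eye(4);T[:3,:3]=np.array(s['eef_rot']);T[:3,3]=s['position'];d['cam_to_world']=T@np.array(d['tool_from_camera'])
    np.savez('pics/'+fn+'.npz',m=d['mtx'],D=d['distortion'],T=d['cam_to_world']);return d
def pt(fn,uv,z):
    c=np.load('pics/'+fn+'.npz');uv=np.array(uv,float).reshape(-1,1,2)
    p=cv2.undistortPoints(uv,c['m'],c['D']).reshape(-1,2);r=np.c_[p,np.ones(len(p))]@c['T'][:3,:3].T;o=c['T'][:3,3]
    return o+r*((z-o[2])/r[:,2])[:,None]
E
python3 - <<'E'
from h import *
for n in ['scene','side','wrist']: save(n,n+'0.png')
a=cv2.imread('pics/scene0.png');b=cv2.imread('pics/side0.png')
s=manip.state();print(s)
for n in ['scene','side','wrist']: print(np.load(f'pics/{n}0.png.npz')['T'].round(3))
E
```

```text
{'time_s': 0.15, 'joint_positions': array([-5.90934450e+00,  5.02944484e+00,  7.86007607e+01,  4.44620846e-04,
        9.64622321e+01, -5.90753125e+00]), 'dq': array([ 0.0706168 , -0.05351846, -0.12886986,  0.0302596 ,  0.01771457,
        0.04795532]), 'joint_efforts': array([ 1.24418581e-03, -3.40636396e+01, -3.02795255e+01,  7.18983379e-02,
        3.04441026e-02, -1.11468453e-04]), 'position': array([5.49619061e-01, 1.68308231e-05, 2.12608681e-01]), 'eef_rot': array([[ 3.09192568e-05,  9.99998713e-01, -1.60397326e-03],
       [ 9.99999984e-01, -3.06405719e-05,  1.73770891e-04],
       [ 1.73721521e-04, -1.60397860e-03, -9.99998699e-01]]), 'ft_force': array([-0.02132381, -0.01940202,  0.79856429]), 'moment': array([-0.0206897 ,  0.04190442,  0.01510906]), 'opening': 1.0012783959102483}
[[ 4.340e-01  6.640e-01 -6.090e-01  1.199e+00]
 [ 9.010e-01 -3.200e-01  2.920e-01 -3.180e-01]
 [-1.000e-03 -6.760e-01 -7.370e-01  9.530e-01]
 [ 0.000e+00  0.000e+00  0.000e+00  1.000e+00]]
[[ 0.715 -0.458  0.528 -0.174]
 [-0.699 -0.462  0.546 -0.668]
 [-0.006 -0.76  -0.65   0.896]
 [ 0.     0.     0.     1.   ]]
[[ 1.     0.001 -0.001  0.549]
 [ 0.001 -0.97  -0.245  0.071]
 [-0.001  0.245 -0.97   0.385]
 [ 0.     0.     0.     1.   ]]
```

View pics/scene0.png

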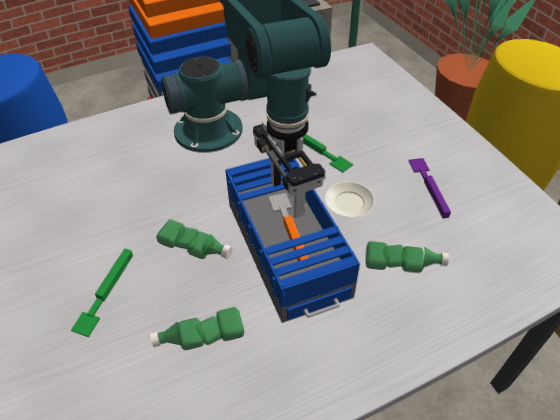

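View pics/wrist0.png

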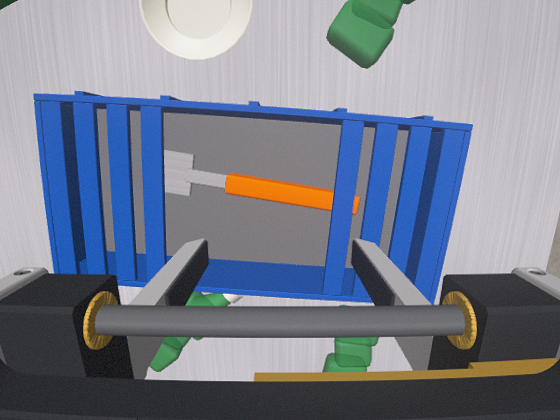

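The wrist view shows the crate almost parallel to world x. The opening runs from about u=163 to 340, the orange handle starts near (226,184), and the butt shows between slats near (357,205).

Run:
```python
import cv2
a=cv2.imread('pics/wrist0.png')[80:310,20:490]
cv2.imwrite('pics/c1.png',cv2.resize(a,None,fx=1.7,fy=1.7,interpolation=cv2.INTER_CUBIC))
```

```text
(no output)
```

View pics/c1.png

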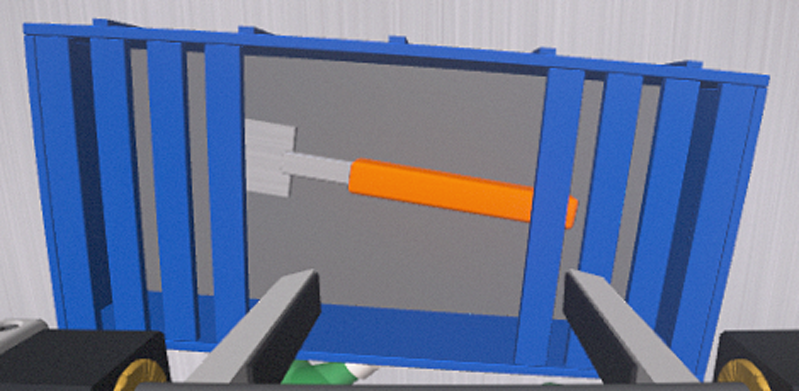

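The crop shows the crate's top corners at (24,24) and (769,76), the slat edges at u≈244 and about 547→516, and the handle from (350,160) to the butt at about (577,199).

Run:
```python
from h import *
f=lambda L:np.array(L)/1.7+[20,80]
P=pt('wrist0.png',f([(24,24),(769,76),(243,45),(246,340),(547,68),(516,362)]),.133)
print(P.round(4)); d=P[1]-P[0];print(np.linalg.norm(d),np.degrees(np.arctan2(d[1],d[0])))
x=d/np.linalg.norm(d);y=np.array([-x[1],x[0],0]);c=(P[0]+P[1])/2-y*.086;print('centre',c)
H=pt('wrist0.png',f([(350,159),(349,188),(578,198),(575,222)]),.089);print(H.round(4))
B=pt('wrist0.png',f([(297,126),(291,196)]),.070);print(B.round(4))
for Q in (P,H,B): print(np.c_[(Q-c)@x,(Q-c)@y].round(4))
```

```text
[[ 0.342   0.1118  0.133 ]
 [ 0.7125  0.0857  0.133 ]
 [ 0.453   0.099   0.133 ]
 [ 0.4399 -0.0574  0.133 ]
 [ 0.6007  0.0878  0.133 ]
 [ 0.5914 -0.0704  0.133 ]]
0.37141169679637753 -4.024825431796563
centre [0.52119955 0.01299001 0.133     ]
[[4.950e-01 3.860e-02 8.900e-02]
 [4.936e-01 2.110e-02 8.900e-02]
 [6.322e-01 1.520e-02 8.900e-02]
 [6.313e-01 2.000e-04 8.900e-02]]
[[0.459  0.0572 0.07  ]
 [0.4522 0.0127 0.07  ]]
[[-0.1857  0.086 ]
 [ 0.1857  0.086 ]
 [-0.074   0.081 ]
 [-0.0762 -0.0759]
 [ 0.074   0.0802]
 [ 0.0759 -0.0782]]
[[-0.028   0.0237]
 [-0.0281  0.0062]
 [ 0.1105  0.01  ]
 [ 0.1108 -0.005 ]]
[[-0.0651  0.0397]
 [-0.0688 -0.0051]]
```

>>> apply_moves(plan=[{"roll": 10,"dx": 3.4,"dy": 2,"hand": 0.2},{"roll": 10,"dx": 3.4,"dy": 2,"hand": 0.2},{"roll": 10,"dx": 3.4,"dy": 2,"hand": 0.2},{"roll": 10,"dx": 3.4,"dy": 2,"hand": 0.2},{"roll": 10,"dx": 3.4,"dy": 2,"hand": 0.2},{"roll": 10,"dx": 3.4,"dy": 2,"hand": 0.2},{"roll": 10,"dx": 3.4,"dy": 2,"hand": 0.2},{"roll": 10.3,"dx": 3.2,"dy": 0.6,"dz": -30,"hand": 0.2},{"dz": -20,"hand": 0.2},{"hand": 0.2},{"hand": 0.2}])

```text
invalid input
```

Run:
```python
from h import *
d=save('wrist','w2.png')
s=manip.state();print(s['position'],s['eef_rot'].round(4),s['ft_force'],s['opening'])
g=s['position']+s['eef_rot'][:,2]*0
c=np.load('pics/w2.png.npz')
for z in (.165,.089): 
    T=np.linalg.inv(c['T']);p=np.array([[s['position'][0],s['position'][1],z]])
    print(z,cv2.projectPoints(p,cv2.Rodrigues(T[:3,:3])[0],T[:3,3],c['m'],c['D'])[0])
```

```text
[5.49695904e-01 1.98585568e-05 2.12746196e-01] [[ 0.0e+00  1.0e+00 -1.4e-03]
 [ 1.0e+00 -0.0e+00  1.0e-04]
 [ 1.0e-04 -1.4e-03 -1.0e+00]] [ 0.03757336  0.23581585 -0.87638477] 1.0058998984435241
0.165 [[[279.90803221 233.17507585]]]
0.089 [[[279.86358781 210.58916939]]]
```

View pics/w2.png

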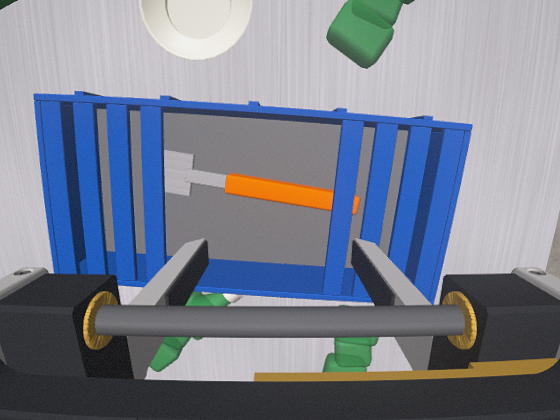

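The call was refused and nothing moved: the picture is the same as before. I'll give every field in each row.

>>> apply_moves(plan=[{"dx": 3.4,"dy": 2,"dz": 0,"roll": 10,"hand": 0.2},{"dx": 3.4,"dy": 2,"dz": 0,"roll": 10,"hand": 0.2},{"dx": 3.4,"dy": 2,"dz": 0,"roll": 10,"hand": 0.2},{"dx": 3.4,"dy": 2,"dz": 0,"roll": 10,"hand": 0.2},{"dx": 3.4,"dy": 2,"dz": 0,"roll": 10,"hand": 0.2},{"dx": 3.4,"dy": 2,"dz": 0,"roll": 10,"hand": 0.2},{"dx": 3.4,"dy": 2,"dz": 0,"roll": 10,"hand": 0.2},{"dx": 3.2,"dy": 0.6,"dz": -30,"roll": 10.3,"hand": 0.2},{"dx": 0,"dy": 0,"dz": -20,"roll": 0,"hand": 0.2},{"dx": 0,"dy": 0,"dz": 0,"roll": 0,"hand": 0.2},{"dx": 0,"dy": 0,"dz": 0,"roll": 0,"hand": 0.2}])

```text
time_s: 1.58
position: [0.5774, 0.0146, 0.1644]
eef_rot: [[-0.986, 0.169, 0.001], [0.169, 0.986, -0.0], [-0.001, 0.0, -1.0]]
ft_force: [0.4, 0.1, 0.1]
opening: 0.597
```

Run:
```python
from h import *
d=save('wrist','w3.png')
s=manip.state()
c=np.load('pics/w3.png.npz')
T=np.linalg.inv(c['T']);p=np.array([[*s['position'][:2],z] for z in (.165,.089)])
print(cv2.projectPoints(p,cv2.Rodrigues(T[:3,:3])[0],T[:3,3],c['m'],c['D'])[0])
```

```text
[[[278.84975059 257.03139751]]

 [[278.9752531  223.37043892]]]
```

View pics/w3.png

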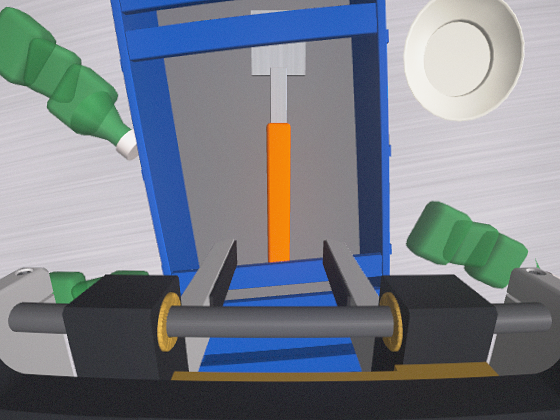

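The handle runs straight down the middle between the fingers (u≈279), and the grasp spot projects to (279,223), clear of the slat edge at v≈262. I'll descend and grip.

>>> apply_moves(plan=[{"dx": 0,"dy": 0,"dz": -22,"roll": 0,"hand": 0.2},{"dx": 0,"dy": 0,"dz": -22,"roll": 0,"hand": 0.2},{"dx": 0,"dy": 0,"dz": -22,"roll": 0,"hand": 0.2},{"dx": 0,"dy": 0,"dz": -14,"roll": 0,"hand": 0.2},{"dx": 0,"dy": 0,"dz": -7,"roll": 0,"hand": 0.2},{"dx": 0,"dy": 0,"dz": 0,"roll": 0,"hand": 0.2}])

```text
time_s: 2.38
position: [0.5772, 0.0145, 0.0767]
eef_rot: [[-0.986, 0.169, 0.0], [0.169, 0.986, 0.0], [-0.0, 0.0, -1.0]]
ft_force: [0.2, 0.1, -0.3]
opening: 0.601
```

>>> apply_moves(plan=[{"dx": 0,"dy": 0,"dz": 0,"roll": 0,"hand": -1},{"dx": 0,"dy": 0,"dz": 0,"roll": 0,"hand": -1},{"dx": 0,"dy": 0,"dz": 0,"roll": 0,"hand": -1},{"dx": 0,"dy": 0,"dz": 0,"roll": 0,"hand": -1},{"dx": 0,"dy": 0,"dz": 0,"roll": 0,"hand": -1}])

```text
time_s: 3.0
position: [0.5771, 0.0143, 0.0767]
eef_rot: [[-0.986, 0.168, 0.0], [0.168, 0.986, -0.0], [-0.0, -0.0, -1.0]]
ft_force: [0.5, -0.9, 1.2]
opening: 0.212
```

>>> apply_moves(plan=[{"dx": 0,"dy": 0,"dz": 6,"roll": 0,"hand": -1},{"dx": 0,"dy": 0,"dz": 6,"roll": 0,"hand": -1},{"dx": -10,"dy": 0.7,"dz": 0,"roll": 1.5,"hand": -1},{"dx": -10,"dy": 0.7,"dz": 0,"roll": 1.5,"hand": -1},{"dx": -10,"dy": 0.7,"dz": 0,"roll": 1.5,"hand": -1},{"dx": -10,"dy": 0.7,"dz": 0,"roll": 1.2,"hand": -1},{"dx": -8,"dy": 0.6,"dz": 0,"roll": 0,"hand": -1},{"dx": 0,"dy": 0,"dz": 0,"roll": 0,"hand": -1}])

```text
time_s: 4.0
position: [0.5285, 0.0181, 0.0886]
eef_rot: [[-0.998, 0.07, 0.0], [0.07, 0.998, 0.0], [-0.0, 0.0, -1.0]]
ft_force: [0.2, -0.2, -1.7]
opening: 0.21
```

Run:
```python
from h import *
save('wrist','w4.png'); save('side','s4.png')
a=cv2.imread('pics/w4.png');b=cv2.imread('pics/s4.png')[100:420,140:560]
cv2.imwrite('pics/c4.png',np.hstack([cv2.resize(a,(400,300)),cv2.resize(b,(394,300))]))
```

```text
(no output)
```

View pics/c4.png

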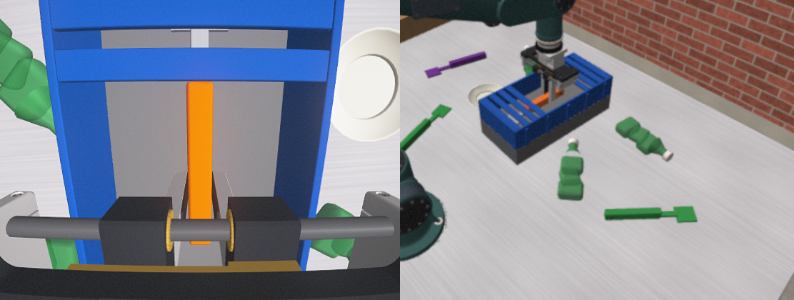

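The scraper is held straight along the crate (orange at u≈200 in the left panel), its butt now inside the opening. I'll lift in steps while watching the force.

>>> apply_moves(plan=[{"dx": 0,"dy": 0,"dz": 10,"roll": 0,"hand": -1},{"dx": 0,"dy": 0,"dz": 10,"roll": 0,"hand": -1},{"dx": 0,"dy": 0,"dz": 10,"roll": 0,"hand": -1},{"dx": 0,"dy": 0,"dz": 0,"roll": 0,"hand": -1}])

```text
time_s: 4.6
position: [0.5297, 0.0179, 0.1197]
eef_rot: [[-0.998, 0.07, 0.002], [0.07, 0.998, -0.0], [-0.002, 0.0, -1.0]]
ft_force: [-0.3, -0.0, -1.9]
opening: 0.208
```

>>> apply_moves(plan=[{"dx": 0,"dy": 0,"dz": 5,"roll": 0,"hand": -1},{"dx": 0,"dy": 0,"dz": 5,"roll": 0,"hand": -1},{"dx": 0,"dy": 0,"dz": 5,"roll": 0,"hand": -1},{"dx": 0,"dy": 0,"dz": 5,"roll": 0,"hand": -1}])

```text
time_s: 5.1
position: [0.5286, 0.0181, 0.1384]
eef_rot: [[-0.998, 0.07, -0.001], [0.07, 0.998, 0.0], [0.001, 0.0, -1.0]]
ft_force: [-2.0, 0.2, -6.1]
opening: 0.212
```

Run:
```python
from h import *
save('wrist','w5.png'); d=save('side','s5.png')
s=manip.state();print(s['position'],s['ft_force'],s['moment'])
b=d['img'][140:260,200:380]
cv2.imwrite('pics/c5.png',cv2.resize(b,None,fx=4,fy=4,interpolation=cv2.INTER_CUBIC))
```

```text
[0.5297159  0.01793819 0.13974135] [-0.74128662 -0.4454806  -1.16495922] [ 0.06473802 -0.18217393  0.04361609]
```

View pics/c5.png

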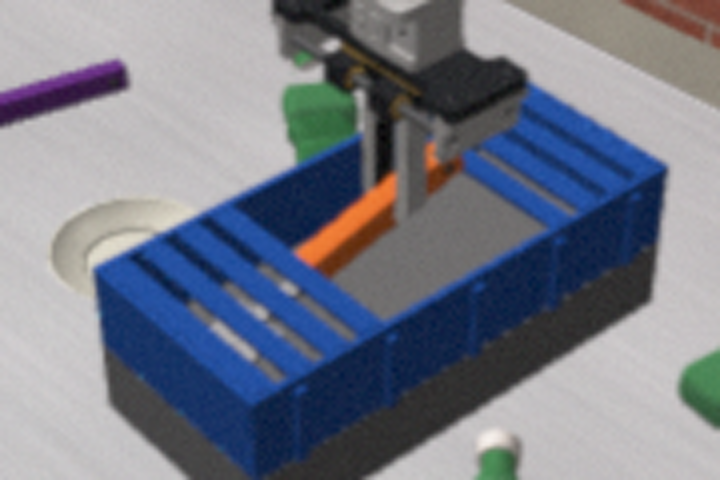

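The scraper is still nearly level, with its butt just inside the opening and its blade under the -x slats. I'll keep lifting slowly so the slats tilt it in the grip.

>>> apply_moves(plan=[{"dx": 0,"dy": 0,"dz": 4,"roll": 0,"hand": -1},{"dx": 0,"dy": 0,"dz": 4,"roll": 0,"hand": -1},{"dx": 0,"dy": 0,"dz": 4,"roll": 0,"hand": -1}])

```text
time_s: 5.58
position: [0.5292, 0.018, 0.1511]
eef_rot: [[-0.998, 0.07, 0.001], [0.07, 0.998, 0.0], [-0.001, 0.0, -1.0]]
ft_force: [-0.2, 0.7, -2.2]
opening: 0.205
```

>>> apply_moves(plan=[{"dx": 0,"dy": 0,"dz": 4,"roll": 0,"hand": -1},{"dx": 0,"dy": 0,"dz": 4,"roll": 0,"hand": -1},{"dx": 0,"dy": 0,"dz": 4,"roll": 0,"hand": -1}])

```text
time_s: 5.95
position: [0.5286, 0.018, 0.162]
eef_rot: [[-0.998, 0.07, -0.001], [0.07, 0.998, 0.0], [0.001, 0.0, -1.0]]
ft_force: [-1.4, -0.2, -5.2]
opening: 0.208
```

>>> apply_moves(plan=[{"dx": 0,"dy": 0,"dz": 4,"roll": 0,"hand": -1},{"dx": 0,"dy": 0,"dz": 4,"roll": 0,"hand": -1},{"dx": 0,"dy": 0,"dz": 4,"roll": 0,"hand": -1}])

```text
time_s: 6.32
position: [0.5291, 0.018, 0.1748]
eef_rot: [[-0.998, 0.07, 0.0], [0.07, 0.998, 0.0], [-0.0, 0.0, -1.0]]
ft_force: [-0.4, -0.2, -4.4]
opening: 0.211
```

>>> apply_moves(plan=[{"dx": 0,"dy": 0,"dz": 4,"roll": 0,"hand": -1},{"dx": 0,"dy": 0,"dz": 4,"roll": 0,"hand": -1},{"dx": 0,"dy": 0,"dz": 4,"roll": 0,"hand": -1}])

```text
time_s: 6.7
position: [0.5291, 0.018, 0.1869]
eef_rot: [[-0.998, 0.07, 0.0], [0.07, 0.998, 0.0], [-0.0, 0.0, -1.0]]
ft_force: [-0.7, -0.6, -4.8]
opening: 0.214
```

Run:
```python
from h import *
d=save('side','s6.png');e=save('scene','n6.png')
s=manip.state();print(s['position'],s['ft_force'],s['moment'])
b=d['img'][120:260,200:375];b2=e['img'][130:320,200:380]
cv2.imwrite('pics/c6.png',np.hstack([cv2.resize(x,(400,400),interpolation=cv2.INTER_CUBIC) for x in (b,b2)]))
```

```text
[0.52952075 0.01795101 0.18733854] [ 0.90290512  1.01493013 -2.93790411] [ 0.05684172 -0.3777715  -0.03301577]
```

View pics/c6.png

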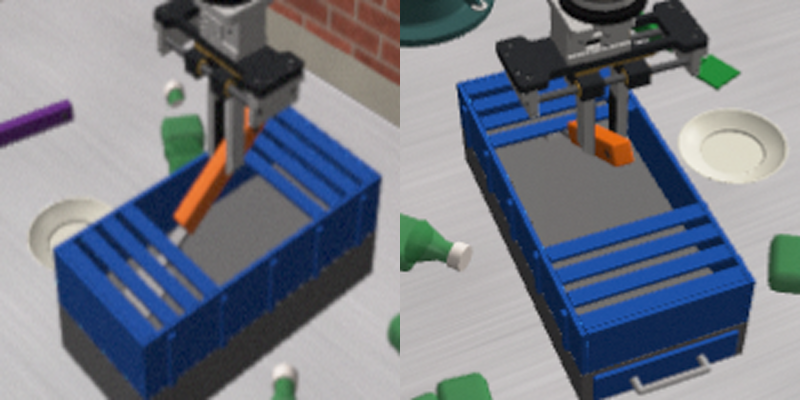

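The butt is up through the opening beside the fingers while the shank and blade slope down under the -x slats, at a tilt of about 30°. I'll draw it out along +x now.

>>> apply_moves(plan=[{"dx": 8,"dy": -0.6,"dz": 0,"roll": 0,"hand": -1},{"dx": 8,"dy": -0.6,"dz": 1,"roll": 0,"hand": -1},{"dx": 8,"dy": -0.6,"dz": 1,"roll": 0,"hand": -1},{"dx": 8,"dy": -0.6,"dz": 1,"roll": 0,"hand": -1}])

```text
time_s: 7.3
position: [0.5618, 0.0155, 0.1896]
eef_rot: [[-0.998, 0.07, 0.0], [0.07, 0.998, 0.0], [-0.0, 0.0, -1.0]]
ft_force: [0.4, -0.4, -1.7]
opening: 0.206
```

>>> apply_moves(plan=[{"dx": 8,"dy": -0.6,"dz": 2,"roll": 0,"hand": -1},{"dx": 8,"dy": -0.6,"dz": 2,"roll": 0,"hand": -1},{"dx": 8,"dy": -0.6,"dz": 2,"roll": 0,"hand": -1},{"dx": 8,"dy": -0.6,"dz": 2,"roll": 0,"hand": -1},{"dx": 8,"dy": -0.6,"dz": 2,"roll": 0,"hand": -1},{"dx": 8,"dy": -0.6,"dz": 2,"roll": 0,"hand": -1},{"dx": 0,"dy": 0,"dz": 0,"roll": 0,"hand": -1}])

```text
time_s: 8.18
position: [0.6096, 0.0119, 0.2015]
eef_rot: [[-0.998, 0.07, 0.0], [0.07, 0.998, 0.0], [-0.0, 0.0, -1.0]]
ft_force: [0.2, -0.0, -2.6]
opening: 0.207
```

Run:
```python
from h import *
d=save('side','s7.png');e=save('wrist','w7.png')
s=manip.state();print(s['position'],s['ft_force'],s['moment'])
b=d['img'][120:260,200:375]
cv2.imwrite('pics/c7.png',np.hstack([cv2.resize(b,(400,320),interpolation=cv2.INTER_CUBIC),cv2.resize(e['img'],(400,320))]))
```

```text
[0.60894439 0.01201597 0.20137448] [ 0.19285001  0.19576351 -2.76409848] [ 0.04625059 -0.11465948 -0.01176984]
```

View pics/c7.png

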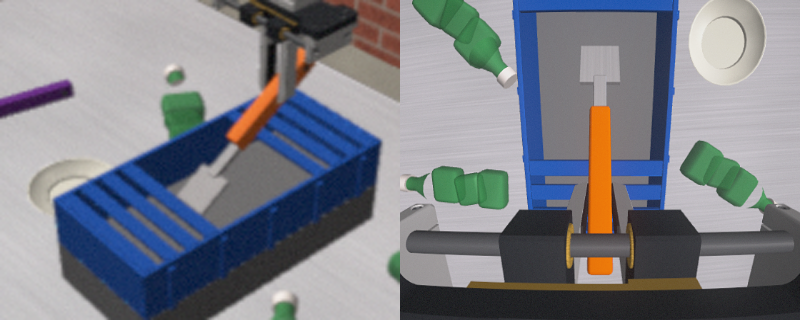

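The whole blade is now visible inside the opening (right panel, edge near (600,45), slat edge at v≈12). I'll lift straight up.

>>> apply_moves(plan=[{"dx": 0,"dy": 0,"dz": 6,"roll": 0,"hand": -1},{"dx": 0,"dy": 0,"dz": 10,"roll": 0,"hand": -1},{"dx": 0,"dy": 0,"dz": 12,"roll": 0,"hand": -1},{"dx": 0,"dy": 0,"dz": 14,"roll": 0,"hand": -1},{"dx": 0,"dy": 0,"dz": 14,"roll": 0,"hand": -1},{"dx": 0,"dy": 0,"dz": 14,"roll": 0,"hand": -1},{"dx": 0,"dy": 0,"dz": 14,"roll": 0,"hand": -1},{"dx": 0,"dy": 0,"dz": 14,"roll": 0,"hand": -1},{"dx": 0,"dy": 0,"dz": 14,"roll": 0,"hand": -1},{"dx": 0,"dy": 0,"dz": 8,"roll": 0,"hand": -1},{"dx": 0,"dy": 0,"dz": 4,"roll": 0,"hand": -1},{"dx": 0,"dy": 0,"dz": 0,"roll": 0,"hand": -1}])

```text
time_s: 9.78
position: [0.6091, 0.012, 0.3255]
eef_rot: [[-0.998, 0.07, -0.0], [0.07, 0.998, 0.0], [0.0, 0.0, -1.0]]
ft_force: [-0.5, 0.8, -2.3]
opening: 0.206
```

>>> apply_moves(plan=[{"dx": 0,"dy": 0,"dz": 0,"roll": 0,"hand": -1},{"dx": 0,"dy": 0,"dz": 0,"roll": 0,"hand": -1},{"dx": 0,"dy": 0,"dz": 0,"roll": 0,"hand": -1},{"dx": 0,"dy": 0,"dz": 0,"roll": 0,"hand": -1}])

```text
time_s: 10.28
position: [0.609, 0.012, 0.3254]
eef_rot: [[-0.998, 0.07, -0.0], [0.07, 0.998, 0.0], [0.0, 0.0, -1.0]]
ft_force: [-0.4, 0.8, -2.3]
opening: 0.211
```

Run:
```python
from h import *
d=save('side','s8.png');e=save('wrist','w8.png')
s=manip.state();print(s['position'],s['ft_force'],s['moment'],s['opening'],abs(s['dq']).max())
b=d['img'][60:260,180:430]
cv2.imwrite('pics/c8.png',np.hstack([cv2.resize(b,(400,320),interpolation=cv2.INTER_CUBIC),cv2.resize(e['img'],(400,320))]))
```

```text
[0.60898555 0.01198779 0.32550742] [-0.09173322 -0.21321834 -2.71510026] [ 0.02528353 -0.12153345  0.04291008] 0.20765071292674758 0.1412234168553544
```

View pics/c8.png

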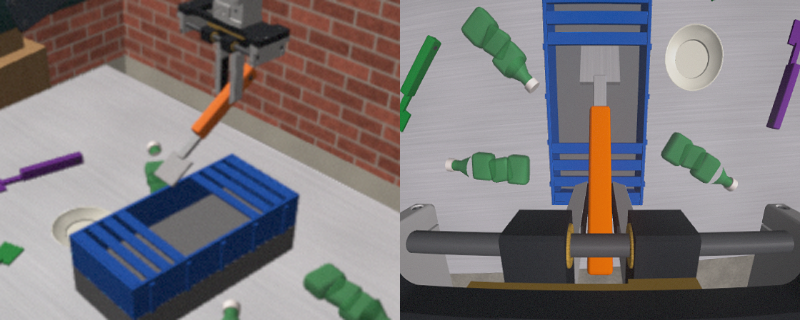

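The scraper hangs tilted in the gripper over the opening, blade edge at about (165,182) left and (600,46) right. I'll triangulate its height.

Run:
```python
from h import *
A=[];N=[]
for f,uv in (('s8.png',(180+165*.625,60+182*.625)),('w8.png',(280,46*420/320))):
    c=np.load(f'pics/{f}.npz');P=np.linalg.inv(c['T'])[:3];N.append(cv2.undistortPoints(np.array([[uv]],float),c['m'],c['D']).reshape(2,1));A.append(P)
X=cv2.triangulatePoints(A[0],A[1],N[0],N[1]);X=(X[:3]/X[3]).ravel();print(X)
g=manip.state()['position'];print('grip-blade',np.linalg.norm(X-g-[0,0,.011]),np.degrees(np.arctan2(g[2]+.011-X[2],np.hypot(*(X-g)[:2]))))
for A_,n in zip(A,N): p=A_@np.r_[X,1];print((p[:2]/p[2]-n.ravel())*500)
```

```text
[0.4717265  0.02031287 0.22127149]
grip-blade 0.17941201630638265 39.963366589461714
[-1.27390354 -0.24896989]
[-4.25577152  3.68738573]
```

Blade edge is at z≈0.22 m, and the grip-to-blade distance of 179 mm is close to the expected ~174 mm. That's well above the 0.183 m needed.

```bash
python3 -c "
from cell import manip
print(manip.job_done())"
```

```text
the job is handed in; nothing more can be done
None
```

The scraper is out of the crate and was still held in the gripper, steady above the opening, when I handed the job in at about 10.4 s. `job_done()` gives no verdict, so this rests on my own checks.

**What I did:** I gripped the handle through the opening and slid the scraper about 49 mm under the -x slats. Lifting then made the slats tilt it butt-first in the grip. I drew it about 80 mm in +x until the blade cleared the slats, and raised it about 124 mm.

**Last checks:**
- **Height:** the blade edge, its lowest point, was triangulated at z ≈ 0.22 m, about 88 mm above the crate top. The grip-to-blade distance came out at 179 mm against about 174 mm expected, so that height is good to roughly a centimetre. The butt is higher still.
- **Grip:** the jaws were stopped at about 20 mm, the handle's width. The vertical force was only 2.3–2.7 N, roughly the scraper's weight, and the arm was still.
- **Force on the crate:** the highest wrist force I read while tilting was about 6.5 N. I only read it between moves.
- **First milestone (butt up, blade still inside):** the pictures showed this, but I did not measure the end heights at that moment.
- **Bottles and saucer:** they look untouched in the pictures, but I did not measure their positions.

One move call was refused because I had left fields out of its rows. Nothing moved, and I resent it with every field filled in.

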